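# Reset the tripped bench control box

### The arm

A 6-joint arm with a two-finger parallel gripper is mounted at the origin on the work surface. World frame = base frame: x ahead of the robot, y to its left, z up, the work surface at z = 0. Lengths are in m, angles in rad, forces in N, time in s.
With the tool pointing down it reaches from about 0.375 to 0.9 m from the base axis. Payload 3.1 kg.
Tool frame: the origin (TCP) lies at the very end of the fingers, on their centre line; the grasp point (between the pads) lies 19 mm behind it; x points along the fingers, z is the direction in which the jaws open and shut, and the axes are right-handed (so a half turn about x gives the same grasp; the last joint's range is limited). The gripper opens to 87 mm and grips with 3 to 60 N. Pads are 19 mm wide; open, the fingers measure 117 mm over their backs; the gripper's body (75 mm by 190 mm) begins 51 mm behind the grasp point.
Start: joints at [1.125, 0.527, 1.433, -0, 1.181, -0.178], TCP at [0.165, 0.603, 0.223] pointing down, gripper open.
Joint ranges: [-3.08, 3.08], [-0.75, 2.2], [0.22, 2.44], [-1.43, 4.57], [0, 2.65], [-2.85, 2.85]. Speed limits (rad/s): [2.79, 2.79, 3.14, 3.14, 3.14, 3.14].

### API

Orientations are given as a rotation vector (axis times angle).
In Python, from station import bot gives the robot as it stands.
- The arm moves only by the shell command python3 -m jog 'ROWS' [FORCE]. ROWS is JSON, a list of rows, each an object with "gripper": the opening in per cent of the stroke, from 0 (shut) to 100 (fully open); "xyz": the shift along the tool's x, y, z in m, a list of three; "twist": the turn, a rotation vector about the tool's x, y, z in degrees, a list of three. In form: [{"gripper": gripper, "xyz": [dx, dy, dz], "twist": [ax, ay, az]}, ...]. A call has 1 to 20 rows; each row is the pose to reach, as a shift and turn from the pose measured when the call began, along the tool's axes at that moment; what a row does not reach only later rows make up. A row lasts 1/8 s, in which the tool goes at most 62.5 mm and 10.7 degrees, less where a joint would pass 70% of its speed; a pose out of reach is approached as far as the arm can. A call with a gripper value outside its range is refused whole. The fingers move at their own pace and stop on an object; FORCE is the grip in N (left out, the last holds). Time passes only in rows, so rows that repeat a pose let the fingers close. It gives the time, the measured TCP pose, the force and the opening at its end, in the units of the state.
- bot.observe(): the state, without advancing time (a new reading comes with each control period).
- bot.camera(name): name is "scene" or "top"; returns a dict with "frame" (384x512x3 uint8, blue, green, red), "fx", "fy", "cx", "cy" (pixels), "rvec" (rotation vector, rad) and "tvec" (3), from world to camera coordinates, as OpenCV has them. Camera axes: x right, y down, z forward; pixel columns grow to the right and rows downward; lengths in m; the calibration is good to about 2 mm. A picture is of the moment at which its call begins. There is no depth.
- bot.hand_in(): hands the job in, once; it reports no verdict.
The state is a dict: "clock": time; "joint_positions": joint angles; "joint_vel": joint speeds; "effort": joint torques, N m; "tool_pos": TCP position; "tool_rot": TCP orientation; "ft_force": force on the tool from outside, world axes, zero at the start; "wrist_torque": the same for the moment, N m; "opening": opening from 0.0 (shut) to 1.0 (fully open).
Only numpy, scipy, OpenCV 4.12 (cv2) and the standard library are available. Lean on these libraries where they do the work, as an engineer would, in place of code of your own. Each camera call takes 0.05 s, during which the arm holds its last target.

### The job

The bench control box with the yellow shutter has tripped. Push its shutter fully open, reach a fingertip down into the well and press the sunken red key all the way down for about a second, then let it spring up and push the shutter fully shut again. Pick nothing up: leave the box standing where it is, and leave the blue-shuttered box and the other things on the bench alone.

Things in the scene. Friction and masses are not known exactly. Their poses are not given: they have to be found in the camera images.
- reset_box: the box to work on, YELLOW shutter, RED key: loose grey box 130 (x) x 200 (y) x 75 mm, 3.5 kg, slides at some 20 N of side push; origin at the centre of its underside, z up. Its top has an oblong well, 58 mm (x) by 40 mm (y), centred at box y = -55 mm, with a key sunk in it and a shutter over it; lamps at its +y end; rails and screws on top up to 4 mm high
- reset_well (a point): centre of the mouth of the well of the yellow-shuttered box, level with the box's top face (75 mm above the bench); fixed to the box, axes as the box's
- reset_shutter (a joint): yellow shutter: 0 = shut over the well, 0.070 m = fully open; it slides along box +y to open, stops at both ends, and stays where it is left (about 1.5 N of friction). Plate 74 (x) x 50 (y) mm, its upper side 5 mm above the box top; the well is wholly uncovered from about 0.045
- reset_tab (a point): middle of the upper edge of the yellow shutter's push tab, an upright ridge 56 mm long (box x), 6 mm thick (box y), 16 mm high above the plate, its upper edge 21 mm above the box top; it stands on the plate's centre, so over the well's centre when shut
- reset_key (a joint): red sunken key: 0 = up, 0.006 m = fully down; springs back. About 2 N starts it, 5 N holds it fully down on a rigid stop
- reset_key_top (a point): centre of the red key's upper face, 50 (x) x 32 (y) mm; at rest 22 mm below the box's top face, in the centre of the well
- spare_box: a second box of the same build, to be left alone (BLUE shutter, BLACK key); its shutter may stand anywhere from shut to open, same frame and sizes
- spare_tab (a point): middle of the upper edge of the blue shutter's tab, same build
- spare_shutter (a joint): blue shutter: 0 = shut, 0.070 m = open; leave alone
- spare_key (a joint): black sunken key: 0 = up, 0.006 m = down; leave alone
- screwdriver: red-handled screwdriver, 190 mm, lying flat; loose bystander; origin near its middle
- tape: black tape measure with yellow discs, 70 x 42 x 62 mm, standing; loose bystander; origin at the centre of its underside
- flange: square aluminium weld flange 110 x 110 x 12 mm with a large hole, lying flat; loose bystander; origin at the centre of its underside
- tube: square steel tube offcut, 40 x 160 x 40 mm, lying; loose bystander; origin at the centre of its underside
- paste: white jar of paste with a green cap, 60 mm diameter, 70 mm tall, upright; loose bystander; origin at the centre of its underside
- grinder: small steel air grinder, 190 mm long, 40 mm tall, lying; loose bystander; origin near its middle
Not all that is in view belongs to the job. What is shaped like the reset_box but orange is not meant.

How it is judged:
By the outcome, as a careful person would: the job done as asked, in the order asked, and still so for the second after the job is handed in, with the robot touching nothing.
It also fails if it takes over 48 s, if anything falls off the work surface, if the arm or the gripper's body presses on something with over 40 N, if the wrist force passes 120 N, or if a joint passes its speed limit or range.

## Working session

There is one attempt and no reset: what is moved stays moved. The work goes in short steps, Python scripts to look and compute and a shell command to move; the robot and the scene stay as the last step left them, time stands still between calls to the robot, and variables do not carry over. Pictures are saved under pics/ and viewed, and the job is handed in when it is done.

```bash
ls; mkdir -p pics; python3 - <<'E'
from station import bot
import cv2
s=bot.observe();print(s)
for n in("scene","top"):
    c=bot.camera(n);cv2.imwrite(f"pics/{n}0.png",c["frame"]);print(n,c["fx"],c["fy"],c["cx"],c["cy"],c["rvec"],c["tvec"])
E
```

```text
pics
{'clock': 0.0, 'joint_positions': array([ 1.12549023e+00,  5.28458471e-01,  1.43390412e+00,  1.23971129e-06,
        1.18135336e+00, -1.78506268e-01]), 'joint_vel': array([ 0.00058321, -0.00195698, -0.00098624,  0.00037923,  0.00085257,
       -0.00018733]), 'effort': array([ 8.24561648e-04, -4.40031159e+01, -1.76597840e+01,  6.32902980e-02,
        5.83419576e-02, -1.49082571e-04]), 'tool_pos': array([0.16443789, 0.60223243, 0.22157576]), 'tool_rot': array([-1.0115303 ,  1.32561834,  1.00991921]), 'ft_force': array([-0.10606483, -0.70349174,  0.1374499 ]), 'wrist_torque': array([ 0.0106662 , -0.06255585,  0.01980245]), 'opening': 1.0019761028406917}
scene 414.8400169344472 414.8400169344472 255.07925349671964 190.31033064919674 [ 2.21756594  1.19918742 -0.4065271 ] [-0.2620963  -0.23375802  1.72659083]
top 362.04790500466413 362.04790500466413 254.25270579216098 193.31234855804524 [ 2.21825819 -2.16378287  0.04790774] [-0.0128873   0.46437019  1.2697435 ]
```

View pics/scene0.png

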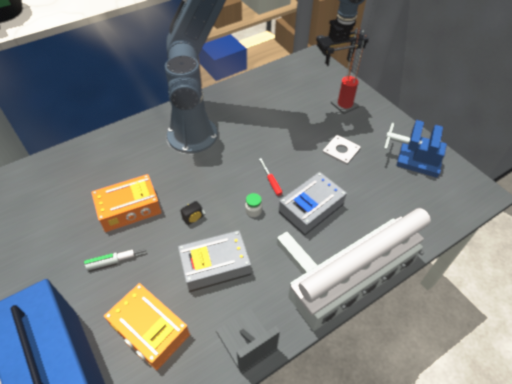

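View pics/top0.png

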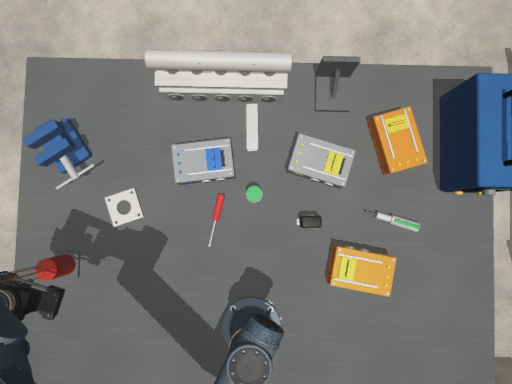

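The scene picture shows the grey box with the yellow shutter at about (215,260), and the top picture shows it at about (321,160). The blue-shuttered box is at (203,160) in the top picture. I'll zoom in and measure.

```bash
cat > h.py <<'E'
import cv2,numpy as np
from station import bot
from scipy.spatial.transform import Rotation as R
def ray(c,u,v):
    Rm=cv2.Rodrigues(np.array(c["rvec"],float))[0];t=np.array(c["tvec"],float)
    d=Rm.T@np.array([(u-c["cx"])/c["fx"],(v-c["cy"])/c["fy"],1.]);return -Rm.T@t,d
def onz(c,u,v,z):
    o,d=ray(c,u,v);return o+d*(z-o[2])/d[2]
def proj(c,p):
    K=np.array([[c["fx"],0,c["cx"]],[0,c["fy"],c["cy"]],[0,0,1]])
    return cv2.projectPoints(np.array(p,float).reshape(-1,3),np.array(c["rvec"],float),np.array(c["tvec"],float),K,None)[0].reshape(-1,2)
def crop(f,x0,y0,w,h,s,name):
    cv2.imwrite(name,cv2.resize(f[y0:y0+h,x0:x0+w],None,fx=s,fy=s,interpolation=cv2.INTER_CUBIC))
E
python3 - <<'E'
import cv2,numpy as np
from h import *
s=cv2.imread("pics/scene0.png");t=cv2.imread("pics/top0.png")
crop(t,280,125,85,70,8,"pics/topz.png");crop(s,170,220,90,75,8,"pics/scz.png")
E
```

```text
(no output)
```

View pics/topz.png

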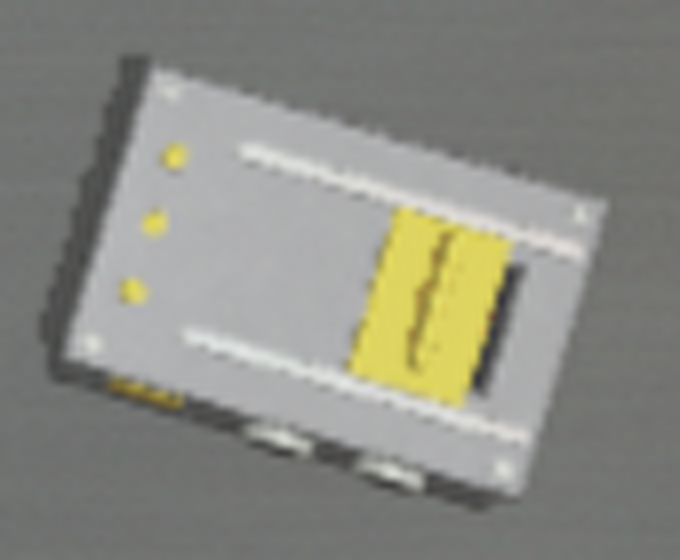

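View pics/scz.png

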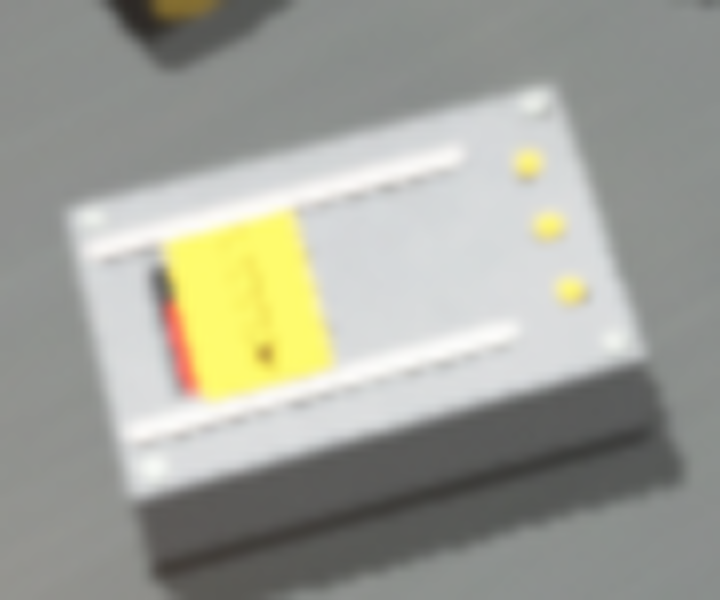

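Both zoomed views show the lamps at the box's +y end, on the left in the top picture. The shutter is slightly open, with a red and dark strip of the well visible at its -y edge. Next I'll turn the corners into points.

```bash
cat > m.py <<'E'
from h import *
def px(l,x0,y0,s): return [((u+.5)/s-.5+x0,(v+.5)/s-.5+y0) for u,v in l]
t=bot.camera("top");s=bot.camera("scene")
# order: (+x,+y),(+x,-y),(-x,-y),(-x,+y)
T=np.array([onz(t,*p,.075) for p in px([(155,68),(607,203),(522,495),(68,360)],280,125,8)])
S=np.array([onz(s,*p,.075) for p in px([(645,357),(133,495),(70,212),(553,88)],170,220,8)])
for n,P in(("top",T),("scene",S)):
    print(n,P[:,:2].round(4).tolist()); 
    print(" sides",[round(float(np.linalg.norm(P[i]-P[i-3])),4) for i in range(4)])
    y=(P[0]+P[3]-P[1]-P[2]);x=(P[0]+P[1]-P[2]-P[3])
    a=np.degrees(np.arctan2(-y[0],y[1]));b=np.degrees(np.arctan2(x[1],x[0]))
    print(" yaw",a,b,"ctr",P.mean(0))
def cen(c,z,off):
    f=c["frame"].astype(int);
    m=((f[...,1]>130)&(f[...,2]>150)&(f[...,0]<130)).astype(np.uint8)
    n,l,st,ce=cv2.connectedComponentsWithStats(m)
    for i in range(1,n):
        if st[i,4]>60: print("  yellow",st[i],ce[i].round(1),onz(c,*ce[i],z).round(4))
cen(t,.08,0);print();cen(s,.08,0)
# shutter plate corners at z .08
A=np.array([onz(t,*p,.080) for p in px([(398,207),(512,240),(462,405),(349,372)],280,125,8)])
B=np.array([onz(s,*p,.080) for p in px([(333,362),(205,398),(163,243),(293,208)],170,220,8)])
print(A.mean(0),B.mean(0))
c=(T.mean(0)+S.mean(0))/2
for P in(A,B):
  print([round(float(np.linalg.norm(P[i]-P[i-3])),4) for i in range(4)])
  for yaw in(-15,-14):
    r=np.radians(yaw);X=np.array([np.cos(r),np.sin(r),0]);Y=np.array([-np.sin(r),np.cos(r),0])
    print(yaw,(P.mean(0)-c)@X,(P.mean(0)-c)@Y)
E
python3 m.py
```

```text
top [[0.6696, -0.1483], [0.6165, -0.3401], [0.4919, -0.3058], [0.5443, -0.114]]
 sides [0.199, 0.1292, 0.1989, 0.1299]
 yaw -15.381535163574434 -15.372454213973016 ctr [ 0.58059776 -0.22704957  0.075     ]
scene [[0.673, -0.1475], [0.617, -0.3381], [0.4955, -0.3028], [0.5503, -0.1126]]
 sides [0.1986, 0.1266, 0.1979, 0.1275]
 yaw -16.219143118207626 -16.064280889823216 ctr [ 0.5839618  -0.22525377  0.075     ]
  yellow [ 374  107   54   66 2005] [400.7 140. ] [ 0.6528 -0.4906  0.08  ]
  yellow [323 151  21  24 333] [333.1 162.8] [ 0.5703 -0.2645  0.08  ]
  yellow [ 330  247   67   50 2125] [364.  271.5] [ 0.2112 -0.3712  0.08  ]

  yellow [208   0  89  38 676] [249.2  18.2] [-0.5184  0.6178  0.08  ]
  yellow [200  38  90  50 782] [249.3  60.6] [-0.2071  0.4173  0.08  ]
  yellow [  91  173   67   48 1568] [121.9 196.5] [ 0.2176 -0.3765  0.08  ]
  yellow [191 247  20  22 322] [199.9 258.1] [ 0.573  -0.2672  0.08  ]
  yellow [ 104  283   84   80 2841] [144.1 321.1] [ 0.6622 -0.4922  0.08  ]
[ 0.57026746 -0.26515822  0.08      ] [ 0.57164481 -0.2639967   0.08      ]
[0.0497, 0.073, 0.0492, 0.0729]
-15 -0.0015073730151888877 -0.04078645117851769
-14 -0.0022189651580794595 -0.040753931917935915
[0.0497, 0.0705, 0.052, 0.0704]
-15 -0.00047758025591222155 -0.039308026096249254
-14 -0.0011635271658051232 -0.039293704368749495
```

The two views agree: box centre at (0.582,-0.226), yaw -15.5°, sides within 3 mm of the stated sizes, and the shutter about 15 mm open. I'll compute the tool-frame shifts to a point behind the tab.

```bash
cat > g.py <<'E'
from h import *
C=np.array([.582,-.2262]);yaw=np.radians(-15.6)
X=np.array([np.cos(yaw),np.sin(yaw),0]);Y=np.array([-np.sin(yaw),np.cos(yaw),0])
def W(bx,by,z): return np.array([C[0],C[1],0])+bx*X+by*Y+[0,0,z]
def now():
    s=bot.observe();r=R.from_rotvec(s["tool_rot"]);return s,np.array(s["tool_pos"]),r
def st():
    s,p,r=now();d=p-[C[0],C[1],0]
    print("t",round(s["clock"],2),"box",(d@X).round(4),(d@Y).round(4),"z",p[2].round(4),"F",np.array(s["ft_force"]).round(1),"Fy",round(float(np.dot(s["ft_force"],Y)),1),"op",round(s["opening"],2))
def tgt(p,sign=None):
    s,q,r=now();M=r.as_matrix();print("tool axes\n",M.round(3))
    out=[]
    for sg in(1,-1):
        x=np.array([0,0,-1.]);z=sg*X;y=np.cross(z,x);D=np.stack([x,y,z],1)
        print(sg,"twist",np.degrees(R.from_matrix(M.T@D).as_rotvec()).round(2))
    for k in p: print(np.round(k,4),"->",(M.T@(k-q)).round(4))
E
python3 - <<'E'
from g import *
st();tgt([np.array([.45,.3,.223]),np.array([.52,0.0,.2]),W(0,-.066,.2),W(0,-.066,.11)])
E
```

```text
t 0.2 box -0.6249 0.6859 z 0.2219 F [-0.1  0.4 -0.3] Fy 0.4 op 1.0
tool axes
 [[-0.001 -0.965  0.264]
 [-0.001  0.264  0.965]
 [-1.     0.    -0.001]]
1 twist [ 9.031e+01 -7.000e-02  5.000e-02]
-1 twist [-8.969e+01 -5.000e-02 -7.000e-02]
[0.45  0.3   0.223] -> [-0.0009 -0.3551 -0.2165]
[0.52 0.   0.2 ] -> [ 0.0225 -0.5017 -0.4874]
[ 0.5643 -0.2898  0.2   ] -> [ 0.0228 -0.6208 -0.7553]
[ 0.5643 -0.2898  0.11  ] -> [ 0.1128 -0.6208 -0.7551]
```

```bash
python3 -m jog '[{"gripper":0,"xyz":[0,-0.045,-0.027],"twist":[5,0,0]},{"gripper":0,"xyz":[0,-0.09,-0.054],"twist":[10,0,0]},{"gripper":0,"xyz":[0,-0.135,-0.081],"twist":[15,0,0]},{"gripper":0,"xyz":[0,-0.18,-0.108],"twist":[20,0,0]},{"gripper":0,"xyz":[0,-0.225,-0.135],"twist":[25,0,0]},{"gripper":0,"xyz":[0,-0.27,-0.162],"twist":[30,0,0]},{"gripper":0,"xyz":[0,-0.315,-0.19],"twist":[35,0,0]},{"gripper":0,"xyz":[0,-0.355,-0.217],"twist":[40,0,0]},{"gripper":0,"xyz":[0,-0.38,-0.262],"twist":[45,0,0]},{"gripper":0,"xyz":[0,-0.405,-0.307],"twist":[50,0,0]},{"gripper":0,"xyz":[0,-0.43,-0.352],"twist":[55,0,0]},{"gripper":0,"xyz":[0,-0.455,-0.397],"twist":[60,0,0]},{"gripper":0,"xyz":[0.01,-0.478,-0.442],"twist":[65,0,0]},{"gripper":0,"xyz":[0.02,-0.502,-0.487],"twist":[70,0,0]},{"gripper":0,"xyz":[0.022,-0.525,-0.54],"twist":[75,0,0]},{"gripper":0,"xyz":[0.022,-0.55,-0.595],"twist":[80,0,0]},{"gripper":0,"xyz":[0.022,-0.575,-0.65],"twist":[85,0,0]},{"gripper":0,"xyz":[0.022,-0.6,-0.705],"twist":[90.3,0,0]},{"gripper":0,"xyz":[0.022,-0.621,-0.755],"twist":[90.3,0,0]},{"gripper":0,"xyz":[0.022,-0.621,-0.755],"twist":[90.3,0,0]}]' 20
python3 - <<'E'
from g import *
st();print(bot.observe()["joint_positions"]);tgt([W(0,-.066,.115),W(0,-.066,.086)])
E
```

```text
clock: 2.7
tool_pos: [0.5649, -0.2943, 0.2005]
tool_rot: [0.215, 1.558, -0.22]
ft_force: [-0.7, 0.6, 0.2]
opening: 0.008
t 2.7 box 0.0018 -0.0702 z 0.2005 F [-0.7  0.6  0.2] Fy 0.4 op 0.01
[-0.65447431  0.56679993  1.42537359 -0.00227326  1.14661462 -0.37662405]
tool axes
 [[ 0.001  0.273  0.962]
 [-0.003  0.962 -0.273]
 [-1.    -0.003  0.002]]
1 twist [-0.27  0.11  0.17]
-1 twist [ 1.7973e+02  2.7000e-01 -1.7000e-01]
[ 0.5643 -0.2898  0.115 ] -> [ 0.0854  0.0045 -0.002 ]
[ 0.5643 -0.2898  0.086 ] -> [ 0.1144  0.0045 -0.0021]
```

```bash
python3 -m jog '[{"gripper":0,"xyz":[0.03,0.002,-0.002],"twist":[0,0,0]},{"gripper":0,"xyz":[0.06,0.003,-0.002],"twist":[0,0,0]},{"gripper":0,"xyz":[0.08,0.003,-0.002],"twist":[0,0,0]},{"gripper":0,"xyz":[0.085,0.003,-0.002],"twist":[0,0,0]},{"gripper":0,"xyz":[0.085,0.003,-0.002],"twist":[0,0,0]}]'
python3 - <<'E'
from g import *
st()
t=bot.camera("top");s=bot.camera("scene")
crop(t["frame"],270,110,110,90,7,"pics/t1.png");crop(s["frame"],150,170,120,125,4.7,"pics/s1.png")
E
```

```text
clock: 3.32
tool_pos: [0.5639, -0.2904, 0.1156]
tool_rot: [0.215, 1.559, -0.219]
ft_force: [-0.2, 0.4, 0.4]
opening: 0.006
t 3.33 box -0.0001 -0.0667 z 0.1156 F [-0.2  0.4  0.4] Fy 0.3 op 0.01
```

View pics/t1.png

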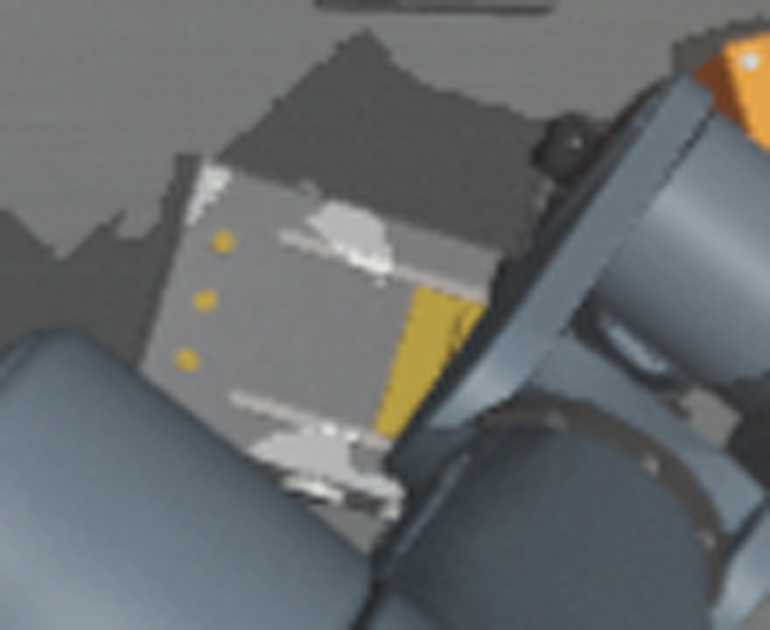

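View pics/s1.png

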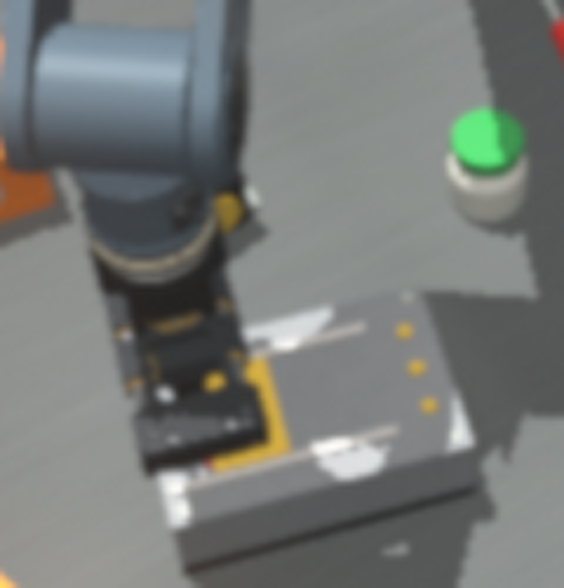

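The gripper hangs square over the -y edge of the shutter, and the tab is ahead of it. I'll descend behind the tab and push.

```bash
python3 -m jog '[{"gripper":0,"xyz":[0.02,0,0],"twist":[0,0,0]},{"gripper":0,"xyz":[0.029,0,0],"twist":[0,0,0]},{"gripper":0,"xyz":[0.029,0,0],"twist":[0,0,0]},{"gripper":0,"xyz":[0.029,0.008,0],"twist":[0,0,0]},{"gripper":0,"xyz":[0.029,0.016,0],"twist":[0,0,0]}]'
python3 - <<'E'
from g import *
st()
E
```

```text
clock: 4.05
tool_pos: [0.5694, -0.2758, 0.0881]
tool_rot: [0.213, 1.556, -0.221]
ft_force: [0.0, -1.6, 0.6]
opening: 0.004
t 4.05 box 0.0012 -0.0512 z 0.0881 F [ 0.  -1.6  0.6] Fy -1.5 op 0.0
```

Contact came at box y ≈ -0.052 with 1.5 N, as predicted. I'll push on towards the stop.

```bash
python3 -m jog '[{"gripper":0,"xyz":[0.001,0.008,-0.001],"twist":[0,0,0]},{"gripper":0,"xyz":[0.001,0.016,-0.001],"twist":[0,0,0]},{"gripper":0,"xyz":[0.001,0.024,-0.001],"twist":[0,0,0]},{"gripper":0,"xyz":[0.001,0.032,-0.001],"twist":[0,0,0]},{"gripper":0,"xyz":[0.001,0.04,-0.001],"twist":[0,0,0]},{"gripper":0,"xyz":[0.001,0.047,-0.001],"twist":[0,0,0]},{"gripper":0,"xyz":[0.001,0.049,-0.001],"twist":[0,0,0]},{"gripper":0,"xyz":[0.001,0.051,-0.001],"twist":[0,0,0]}]'
python3 - <<'E'
from g import *
st()
E
```

```text
clock: 5.05
tool_pos: [0.5822, -0.2262, 0.0867]
tool_rot: [0.213, 1.556, -0.22]
ft_force: [0.2, -1.6, -0.0]
opening: 0.003
t 5.05 box 0.0002 0.0 z 0.0867 F [ 0.2 -1.6 -0. ] Fy -1.5 op 0.0
```

Still friction only. I'll take 1 mm steps until the force rises.

```bash
python3 -m jog '[{"gripper":0,"xyz":[0,0.001,0],"twist":[0,0,0]},{"gripper":0,"xyz":[0,0.002,0],"twist":[0,0,0]},{"gripper":0,"xyz":[0,0.002,0],"twist":[0,0,0]}]'
python3 -c "
from g import *
st()"
```

```text
clock: 5.42
tool_pos: [0.5826, -0.2242, 0.0867]
tool_rot: [0.214, 1.557, -0.22]
ft_force: [0.7, -1.5, 0.1]
opening: 0.001
t 5.42 box 0.0001 0.0021 z 0.0867 F [ 0.7 -1.5  0.1] Fy -1.2 op 0.0
```

```bash
python3 -m jog '[{"gripper":0,"xyz":[0,0.001,0],"twist":[0,0,0]},{"gripper":0,"xyz":[0,0.001,0],"twist":[0,0,0]}]'
python3 -c "
from g import *
st()"
```

```text
clock: 5.68
tool_pos: [0.5828, -0.2238, 0.0867]
tool_rot: [0.213, 1.557, -0.221]
ft_force: [-0.2, -3.2, 0.4]
opening: 0.003
t 5.67 box 0.0001 0.0026 z 0.0867 F [-0.2 -3.2  0.4] Fy -3.1 op 0.0
```

```bash
python3 -m jog '[{"gripper":0,"xyz":[0,0.001,0],"twist":[0,0,0]},{"gripper":0,"xyz":[0,0.001,0],"twist":[0,0,0]}]'
python3 -c "
from g import *
st()"
```

```text
clock: 5.92
tool_pos: [0.5828, -0.2237, 0.0867]
tool_rot: [0.211, 1.557, -0.222]
ft_force: [-1.2, -5.2, 1.1]
opening: 0.005
t 5.92 box 0.0001 0.0026 z 0.0867 F [-1.2 -5.2  1.1] Fy -5.4 op 0.01
```

The stop was met at box y 0.0026 (predicted 0.0025), with 5 N and no further motion, so the shutter is open. I'll move back over the well.

```bash
python3 -m jog '[{"gripper":0,"xyz":[0,-0.01,0],"twist":[0,0,0]},{"gripper":0,"xyz":[-0.01,-0.025,0],"twist":[0,0,0]},{"gripper":0,"xyz":[-0.015,-0.045,0],"twist":[0,0,0]},{"gripper":0,"xyz":[-0.015,-0.0576,0],"twist":[0,0,0]},{"gripper":0,"xyz":[-0.015,-0.0576,0],"twist":[0,0,0]},{"gripper":0,"xyz":[-0.015,-0.0576,0],"twist":[0,0,0]}]'
python3 - <<'E'
from g import *
st()
t=bot.camera("top");s=bot.camera("scene")
crop(t["frame"],270,110,110,90,7,"pics/t2.png");crop(s["frame"],150,200,120,100,6,"pics/s2.png")
E
```

```text
clock: 6.68
tool_pos: [0.5667, -0.2787, 0.1017]
tool_rot: [0.212, 1.558, -0.221]
ft_force: [-0.1, 0.4, 1.2]
opening: 0.006
t 6.67 box -0.0006 -0.0547 z 0.1017 F [-0.1  0.4  1.2] Fy 0.3 op 0.01
```

View pics/s2.png

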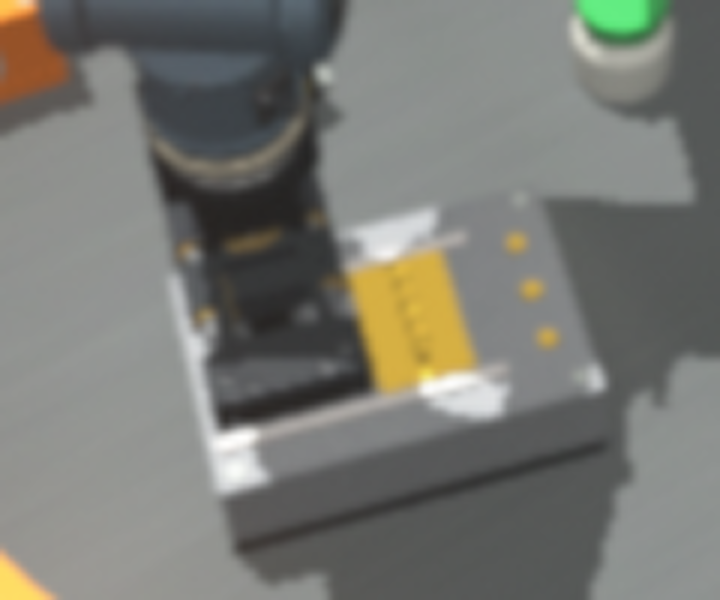

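View pics/t2.png

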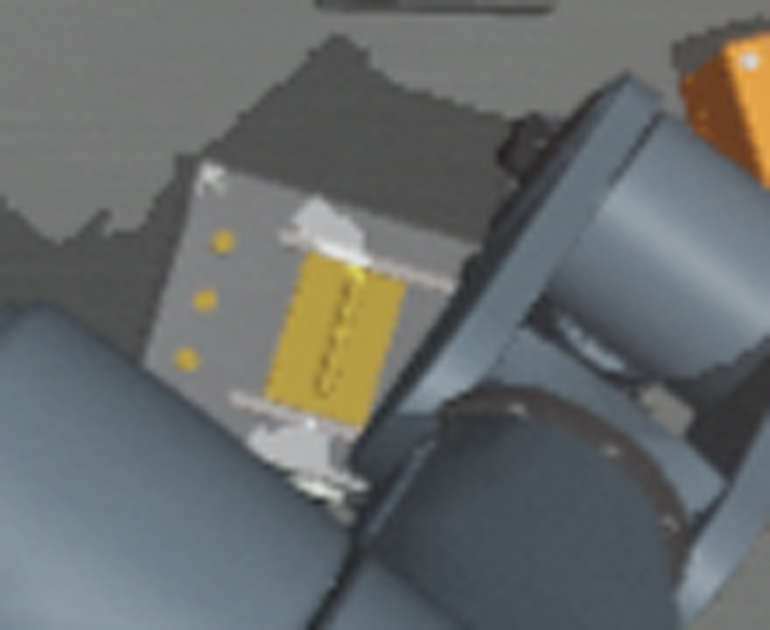

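The shutter stands open with its plate around (415,320) in the scene crop. The lamps are at the same top-view pixels as before, e.g. (222,242), so the box has not moved. I'll descend to just over the key.

```bash
python3 -m jog '[{"gripper":0,"xyz":[0.015,0,0],"twist":[0,0,0]},{"gripper":0,"xyz":[0.03,0,0],"twist":[0,0,0]},{"gripper":0,"xyz":[0.042,0,0],"twist":[0,0,0]},{"gripper":0,"xyz":[0.047,0,0],"twist":[0,0,0]},{"gripper":0,"xyz":[0.047,0,0],"twist":[0,0,0]}]'
python3 -c "
from g import *
st()"
```

```text
clock: 7.4
tool_pos: [0.5667, -0.2784, 0.0542]
tool_rot: [0.212, 1.559, -0.22]
ft_force: [1.3, -0.3, 0.0]
opening: 0.005
t 7.4 box -0.0007 -0.0544 z 0.0542 F [ 1.3 -0.3  0. ] Fy 0.1 op 0.0
```

```bash
python3 -m jog '[{"gripper":0,"xyz":[0.002,0,0],"twist":[0,0,0]},{"gripper":0,"xyz":[0.004,0,0],"twist":[0,0,0]},{"gripper":0,"xyz":[0.006,0,0],"twist":[0,0,0]},{"gripper":0,"xyz":[0.006,0,0],"twist":[0,0,0]}]'
python3 -c "
from g import *
st()"
```

```text
clock: 7.9
tool_pos: [0.5673, -0.2788, 0.0487]
tool_rot: [0.211, 1.557, -0.221]
ft_force: [0.6, 0.6, 3.9]
opening: 0.002
t 7.9 box -0.0 -0.0546 z 0.0487 F [0.6 0.6 3.9] Fy 0.8 op 0.0
```

```bash
python3 -m jog '[{"gripper":0,"xyz":[0.002,0,0],"twist":[0,0,0]},{"gripper":0,"xyz":[0.004,0,0],"twist":[0,0,0]},{"gripper":0,"xyz":[0.004,0,0],"twist":[0,0,0]}]'
python3 -c "
from g import *
st()"
```

```text
clock: 8.28
tool_pos: [0.5673, -0.2788, 0.0472]
tool_rot: [0.211, 1.557, -0.221]
ft_force: [-3.6, 2.8, 17.2]
opening: 0.002
t 8.28 box 0.0 -0.0546 z 0.0472 F [-3.6  2.8 17.2] Fy 1.8 op 0.0
```

It is on the rigid stop at z 0.0472 with 17 N. I'll hold for about a second and then release.

```bash
python3 -m jog '[{"gripper":0,"xyz":[0.002,0,0],"twist":[0,0,0]},{"gripper":0,"xyz":[0.002,0,0],"twist":[0,0,0]},{"gripper":0,"xyz":[0.002,0,0],"twist":[0,0,0]},{"gripper":0,"xyz":[0.002,0,0],"twist":[0,0,0]},{"gripper":0,"xyz":[0.002,0,0],"twist":[0,0,0]},{"gripper":0,"xyz":[0.002,0,0],"twist":[0,0,0]},{"gripper":0,"xyz":[0.002,0,0],"twist":[0,0,0]}]'
python3 -c "
from g import *
st()"
```

```text
clock: 9.15
tool_pos: [0.5673, -0.2789, 0.0473]
tool_rot: [0.21, 1.557, -0.221]
ft_force: [-2.7, 2.1, 14.3]
opening: 0.004
t 9.15 box 0.0 -0.0547 z 0.0473 F [-2.7  2.1 14.3] Fy 1.2 op 0.0
```

Held for about 1.05 s. Now up, over the tab and down on its +y side.

```bash
python3 -m jog '[{"gripper":0,"xyz":[-0.005,0,0],"twist":[0,0,0]},{"gripper":0,"xyz":[-0.02,0,0],"twist":[0,0,0]},{"gripper":0,"xyz":[-0.045,0,0],"twist":[0,0,0]},{"gripper":0,"xyz":[-0.064,0,0],"twist":[0,0,0]},{"gripper":0,"xyz":[-0.066,0,0],"twist":[0,0,0]},{"gripper":0,"xyz":[-0.066,0.02,0],"twist":[0,0,0]},{"gripper":0,"xyz":[-0.066,0.045,0],"twist":[0,0,0]},{"gripper":0,"xyz":[-0.066,0.07,0],"twist":[0,0,0]},{"gripper":0,"xyz":[-0.066,0.09,0],"twist":[0,0,0]},{"gripper":0,"xyz":[-0.066,0.098,0],"twist":[0,0,0]},{"gripper":0,"xyz":[-0.066,0.098,0],"twist":[0,0,0]},{"gripper":0,"xyz":[-0.066,0.098,0],"twist":[0,0,0]}]'
python3 - <<'E'
from g import *
st()
s=bot.camera("scene");crop(s["frame"],150,200,120,100,6,"pics/s3.png")
E
```

```text
clock: 10.65
tool_pos: [0.5938, -0.1847, 0.1126]
tool_rot: [0.211, 1.557, -0.222]
ft_force: [-0.4, -0.5, -0.5]
opening: 0.008
t 10.65 box 0.0002 0.0431 z 0.1126 F [-0.4 -0.5 -0.5] Fy -0.6 op 0.01
```

View pics/s3.png

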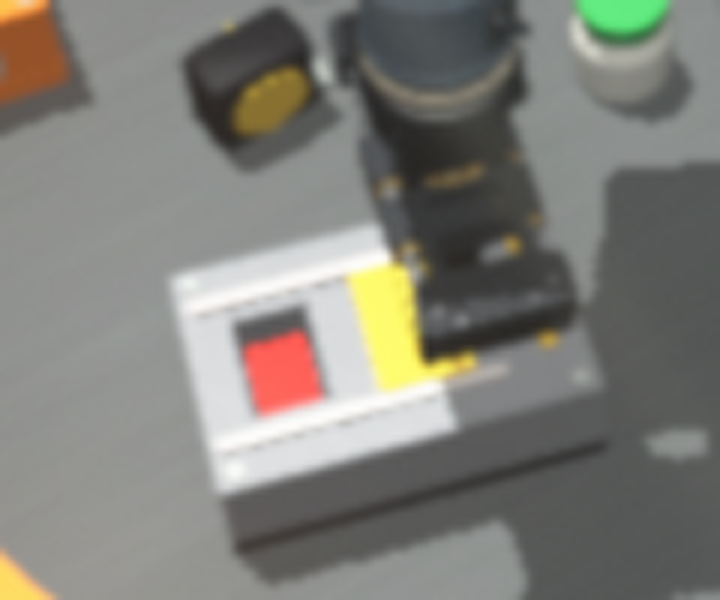

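The well is fully uncovered with the red key up around (285,370), the shutter is open, and the finger is past the tab. I'll descend and push it shut.

```bash
python3 -m jog '[{"gripper":0,"xyz":[0.013,0,0],"twist":[0,0,0]},{"gripper":0,"xyz":[0.0255,0,0],"twist":[0,0,0]},{"gripper":0,"xyz":[0.0255,0,0],"twist":[0,0,0]},{"gripper":0,"xyz":[0.0255,-0.008,0],"twist":[0,0,0]},{"gripper":0,"xyz":[0.0255,-0.016,0],"twist":[0,0,0]},{"gripper":0,"xyz":[0.0255,-0.024,0],"twist":[0,0,0]},{"gripper":0,"xyz":[0.0255,-0.032,0],"twist":[0,0,0]},{"gripper":0,"xyz":[0.0255,-0.04,0],"twist":[0,0,0]},{"gripper":0,"xyz":[0.0255,-0.048,0],"twist":[0,0,0]},{"gripper":0,"xyz":[0.0255,-0.056,0],"twist":[0,0,0]},{"gripper":0,"xyz":[0.0255,-0.064,0],"twist":[0,0,0]},{"gripper":0,"xyz":[0.0255,-0.072,0],"twist":[0,0,0]},{"gripper":0,"xyz":[0.0255,-0.079,0],"twist":[0,0,0]},{"gripper":0,"xyz":[0.0255,-0.082,0],"twist":[0,0,0]},{"gripper":0,"xyz":[0.0255,-0.083,0],"twist":[0,0,0]}]'
python3 -c "
from g import *
st()"
```

```text
clock: 12.58
tool_pos: [0.5713, -0.2642, 0.0877]
tool_rot: [0.213, 1.556, -0.222]
ft_force: [3.5, 5.3, -0.8]
opening: 0.007
t 12.57 box -0.0 -0.0395 z 0.0877 F [ 3.5  5.3 -0.8] Fy 6.0 op 0.01
```

```bash
python3 -m jog '[{"gripper":0,"xyz":[0,-0.001,0],"twist":[0,0,0]},{"gripper":0,"xyz":[0,-0.002,0],"twist":[0,0,0]},{"gripper":0,"xyz":[0,-0.002,0],"twist":[0,0,0]}]'
python3 -c "
from g import *
st()"
```

```text
clock: 12.95
tool_pos: [0.5713, -0.2642, 0.0878]
tool_rot: [0.215, 1.556, -0.22]
ft_force: [3.8, 5.9, -0.2]
opening: 0.003
t 12.95 box -0.0 -0.0395 z 0.0878 F [ 3.8  5.9 -0.2] Fy 6.7 op 0.0
```

```bash
python3 -m jog '[{"gripper":0,"xyz":[0,-0.001,0],"twist":[0,0,0]},{"gripper":0,"xyz":[0,-0.001,0],"twist":[0,0,0]}]'
python3 -c "
from g import *
st()"
```

```text
clock: 13.2
tool_pos: [0.5713, -0.2642, 0.0878]
tool_rot: [0.216, 1.556, -0.218]
ft_force: [2.4, 5.6, -0.1]
opening: 0.006
t 13.2 box -0.0001 -0.0395 z 0.0878 F [ 2.4  5.6 -0.1] Fy 6.1 op 0.01
```

It stopped about 3 mm before the predicted point, which could be a wider finger or a jam. I'll push a little harder, staying below the box's sliding force, then look.

```bash
python3 -m jog '[{"gripper":0,"xyz":[0,-0.002,0],"twist":[0,0,0]},{"gripper":0,"xyz":[0,-0.004,0],"twist":[0,0,0]},{"gripper":0,"xyz":[0,-0.004,0],"twist":[0,0,0]}]'
python3 -c "
from g import *
st()"
```

```text
clock: 13.58
tool_pos: [0.5712, -0.2644, 0.0878]
tool_rot: [0.221, 1.555, -0.215]
ft_force: [6.7, 11.4, 1.2]
opening: 0.0
t 13.57 box -0.0001 -0.0397 z 0.0878 F [ 6.7 11.4  1.2] Fy 12.8 op 0.0
```

A rigid stop at 12.8 N. I'll lift away and look.

```bash
python3 -m jog '[{"gripper":0,"xyz":[0,0.006,0],"twist":[0,0,0]},{"gripper":0,"xyz":[-0.015,0.012,0],"twist":[0,0,0]},{"gripper":0,"xyz":[-0.05,0.015,0],"twist":[0,0,0]},{"gripper":0,"xyz":[-0.1,0.06,0],"twist":[0,0,0]},{"gripper":0,"xyz":[-0.13,0.12,0],"twist":[0,0,0]},{"gripper":0,"xyz":[-0.13,0.18,0],"twist":[0,0,0]},{"gripper":0,"xyz":[-0.13,0.24,0],"twist":[0,0,0]},{"gripper":0,"xyz":[-0.13,0.3,0],"twist":[0,0,0]},{"gripper":0,"xyz":[-0.13,0.35,0],"twist":[0,0,0]},{"gripper":0,"xyz":[-0.13,0.35,0],"twist":[0,0,0]},{"gripper":0,"xyz":[-0.13,0.35,0],"twist":[0,0,0]}]'
python3 - <<'E'
from g import *
st()
t=bot.camera("top");s=bot.camera("scene");cv2.imwrite("pics/top4.png",t["frame"])
crop(t["frame"],280,125,85,70,8,"pics/t4.png");crop(s["frame"],170,220,90,75,8,"pics/s4.png")
E
```

```text
clock: 14.95
tool_pos: [0.6665, 0.071, 0.2203]
tool_rot: [0.22, 1.554, -0.216]
ft_force: [-0.2, -0.4, 0.1]
opening: 0.008
t 14.95 box 0.0015 0.309 z 0.2203 F [-0.2 -0.4  0.1] Fy -0.5 op 0.01
```

View pics/t4.png

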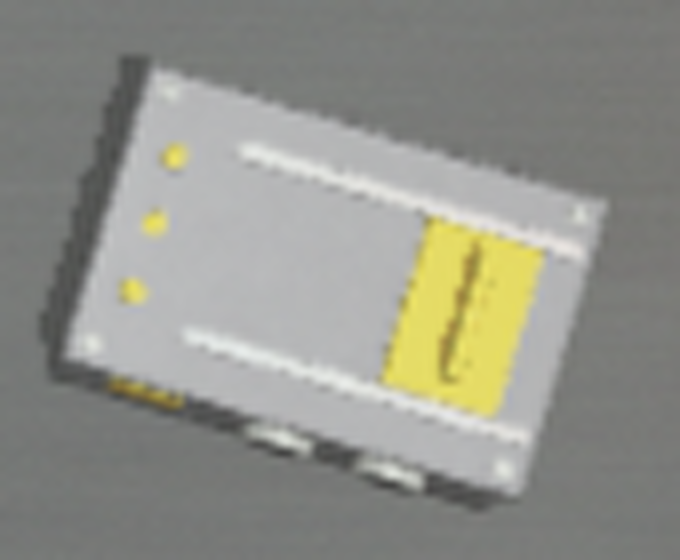

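View pics/s4.png

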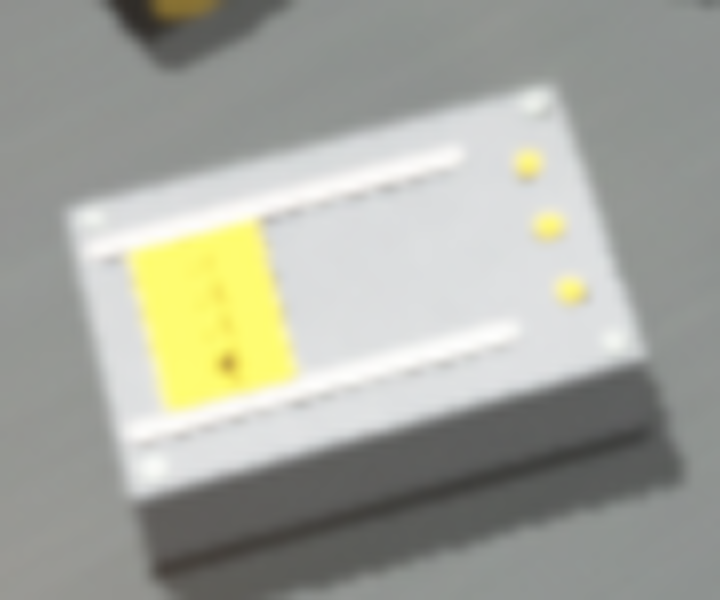

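View pics/top4.png

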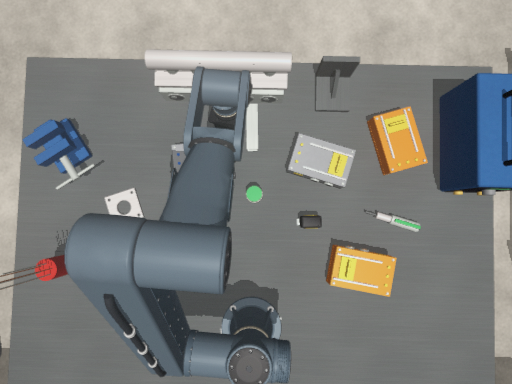

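The well is fully covered, no red shows, and the box corners are at the same pixels as at the start. Now for a number on the shutter position.

```bash
python3 - <<'E'
from g import *
def px(l,x0,y0,s): return [((u+.5)/s-.5+x0,(v+.5)/s-.5+y0) for u,v in l]
t=bot.camera("top");s=bot.camera("scene")
for n,c,pl,x0,y0,corn in(("top",t,[(428,215),(545,250),(495,415),(383,382)],280,125,[(155,68),(607,203),(522,495),(68,360)]),
  ("scene",s,[(298,374),(170,410),(127,253),(258,218)],170,220,[(645,357),(133,495),(70,212),(553,88)])):
    P=np.mean([onz(c,*p,.08) for p in px(pl,x0,y0,8)],0);B=np.mean([onz(c,*p,.075) for p in px(corn,x0,y0,8)],0)
    print(n,(P-B)@X,(P-B)@Y)
    f=c["frame"].astype(int);m=((f[...,1]>130)&(f[...,2]>150)&(f[...,0]<130)).astype(np.uint8)
    k,l,stt,ce=cv2.connectedComponentsWithStats(m)
    for i in range(1,k):
        q=onz(c,*ce[i],.08)
        if stt[i,4]>100 and np.linalg.norm(q[:2]-C)<.12: print(" blob",q,(q-B)@Y)
E
```

```text
top 0.0004280388472460977 -0.05365080586998931
 blob [ 0.56651448 -0.27780178  0.08      ] -0.052669905294053736
scene -0.0008648534945287899 -0.054625087226151114
 blob [ 0.56951931 -0.27829605  0.08      ] -0.05497220586099165
```

Both views put the plate at box y ≈ -0.054 (shut is -0.055, within calibration), and it met a rigid stop. I'll hand it in.

```bash
python3 -c "
from station import bot
print(bot.hand_in())"
```

```text
the job is handed in; nothing more can be done
None
```

The job is done and handed in at about 15 s of the 48 s allowed.

- **Opening:** I pushed the yellow shutter to its open stop, where it held at 5 N without moving further.
- **Key press:** I held the red key on its rigid stop (z 0.047) at 14–17 N for about 1 s. A picture afterwards showed the well uncovered and the key in view; I did not measure its height.
- **Closing:** I pushed the shutter back until it met a rigid stop at 12.8 N.

**Last checks:**
- Both views put the shutter at box y of about -0.054, against -0.055 when shut, which is within the calibration error.
- No red showed in the well.
- The box's corners sat at the same pixels as at the start.
- The arm was clear of everything, with no force on the tool.

**One disagreement:** the finger stopped about 3 mm earlier on closing than I had worked out. The finger is probably a little wider than its 19 mm pads, and the cameras agree that the shutter is shut.

The blue-shuttered box was partly hidden by the arm in the last picture, but the arm stayed well above it.

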